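# Shift a tape roll to the other folding peg

## Task

Move the big roll of kraft paper tape to the other peg of the wooden rack: push that folded peg fully out to its stop, slide the roll onto it and press it home against the peg's rubber-faced collar with about a kilogram's push. Then push the emptied peg flat against its panel, so that nobody catches a sleeve on it. Push the pegs with the fingertips without clamping the polished dowels or forcing their stops (two kilograms at most), and leave the small stock on and beside the rack where it is.

Things in the scene. Friction and masses are not known exactly. Their poses are not given: they have to be found in the camera images.
- tape_roll: roll of kraft paper tape on a card core, 60 mm across and 36 mm wide, with a 25.5 mm bore right through; about 120 g. The origin is its centre, x its axis. At the start it hangs loosely on the peg that stands out, its axis about 1.8 mm below the peg's
- loaded_peg (a joint): hinge of the peg that stands out and carries the roll at the start: a polished wooden dowel 22 mm thick with a round nose, its tip 93 mm from the upright hinge pin about which it swings level. Value in rad: 0 folded flat along its panel, 1.571 fully out; stops and stiffness as the other
- spare_peg (a joint): hinge of the other, empty peg, the same dowel, which starts folded or nearly so. Value in rad: 0 folded flat along its panel, 1.571 fully out, square to it, with a firm, unyielding stop at each end. The hinge is stiff and stays where it is left: turning it takes 0.35 N m, which is 5 N pushed 70 mm out
- loaded_pivot (a point): point on the loaded peg's hinge pin, level with the peg's axis. x into the panel, y along it, z up: the fully out peg points along -x, the folded one along +y. The panel's face is 22 mm behind (+x), its top 27 mm higher, but from 32 mm along +y onward it is cut down to 36 mm below the axis, so that a finger can reach behind the folded peg from above
- spare_pivot (a point): point on the spare peg's hinge pin, level with the peg's axis. x into the panel, y along it, z up: the fully out peg points along -x, the folded one along +y. The panel's face is 22 mm behind (+x), its top 27 mm higher, but from 32 mm along +y onward it is cut down to 36 mm below the axis, so that a finger can reach behind the folded peg from above
- loaded_seat (a point): point on the axis of the loaded peg, 20 mm from the hinge pin, that turns with the peg: y points along the peg to its tip. The face of this peg's collar (32 mm across) is here
- spare_seat (a point): point on the axis of the spare peg, 20 mm from the hinge pin, that turns with the peg: y points along the peg to its tip. This peg's collar (32 mm across, rubber-faced, firmly clamped) was set for another roll: its face stands anywhere from 0 to 16 mm from this point towards the tip. That is not measured: feel for it with the roll, or look
- washi_roll_1: roll of washi tape, 48 mm across, 15 mm high, lying on the rack's foot board; a bystander. Origin at the centre of its underside
- stamp_b: hand stamp, 24 x 36 x 66 mm, standing on the rack's foot board; a bystander. Origin at the centre of its underside
- eraser: eraser, 21 x 45 x 12 mm, on the rack's foot board; a bystander. Origin at the centre of its underside
- stapler: stapler, 36 x 135 x 49 mm, on the table right of the rack; a bystander. Origin at the centre of its underside
- stamp_a: hand stamp, 24 x 36 x 66 mm, on the table right of the rack; a bystander. Origin at the centre of its underside

How it is judged:
By the outcome, as a careful person would: the job done as asked, in the order asked, and still so for the second after the job is handed in, with the robot touching nothing.
It also fails if it takes over 72 s, if anything falls off the work surface, if the arm or the gripper's body presses on something with over 40 N, if the wrist force passes 120 N, or if a joint passes its speed limit or range.

## Robot

A 6-joint arm with a two-finger parallel gripper is mounted at the origin on a cart in front of the work surface, level with it; the furniture and walls round the work are solid. World frame = base frame: x ahead of the robot, y to its left, z up, the work surface at z = 0. Lengths are in mm, angles in rad, forces in N, time in s.
With the tool pointing down it reaches from about 325 to 850 mm from the base axis. Payload 4.4 kg.
Tool frame: the origin (TCP) lies midway between the tips of the shut fingers; the grasp point (between the pads) lies 19 mm behind it (manip.grip_depth is the z of the grasp point in the tool frame, in mm); z points along the fingers, y is the line along which they close (so a half turn about z gives the same grasp; the last joint's range is limited). The gripper opens to 94 mm and grips with 3 to 60 N. Pads are 16 mm wide; open, the fingers measure 119 mm over their backs; the gripper's body (75 mm by 177 mm) begins 78 mm behind the grasp point.
Start: joints at [-1.306, 0.207, 1.542, -0, 1.393, -0.15], TCP at [231.717, -526.245, 205.447] pointing down, gripper open.
Joint ranges: [-2.73, 2.73], [-0.86, 2.22], [0.23, 2.46], [-1.11, 4.25], [0.08, 2.63], [-2.82, 2.82]. Speed limits (rad/s): [2.79, 2.79, 3.14, 3.14, 3.14, 3.14].

## Interface

Orientations are given as a 3x3 rotation matrix whose columns are the frame's x, y, z axes.
In Python, from bench import readout, snapshot, get_calibration, job, models, manip gives the robot as it stands. The module is installed in compiled form; this text tells all that it offers.
- The arm moves only by the tool play_rows, never from a script. Its argument "rows" is a list of rows, each a list of 3 entries, a list of its own where there are three numbers: the turn, a rotation vector about the tool's x, y, z in fractions of the full range, 1 being 180 degrees, then the shift along the tool's x, y, z in shares of 750 mm (1.0 is 750 mm), then the finger opening in m, from 0 to 0.094. In form: [[[wx, wy, wz], [tx, ty, tz], claw], ...]. A call has 1 to 12 rows; each row is the pose to reach, as a shift and turn from the pose commanded when the call began, along the tool's axes at that moment; what a row does not reach only later rows make up. A row lasts 1/12 s, in which the tool goes at most 41.7 mm and 7.16 degrees, less where a joint would pass 70% of its speed; a pose out of reach is approached as far as the arm can. A shift or turn number past 1, either way, is cut back to 1. A call with a gripper value outside its range is refused whole. The fingers move at their own pace and stop on an object; "newtons" is the grip in N (left out, the last holds). Time passes only in rows, so rows that repeat a pose let the fingers close. It gives the time, the measured TCP pose, the force, the opening and the grip force at its end, in the units of the state.
- readout.observe(): the state, without advancing time (a new reading comes with each control period).
- snapshot(name): name is "side" or "top"; returns the picture (420x560x3 uint8, blue, green, red); there is no depth.
- get_calibration(name): a dict with "fx", "fy", "cx", "cy" (pixels), "dist" ([k1, k2, p1, p2, k3] as OpenCV has them; the pictures are not rectified), "view" (4x4, takes a point from world to camera coordinates). Camera axes: x right, y up, looking along -z (the intrinsics and any distortion apply to the point x, -y, -z); pixel columns grow to the right and rows downward; lengths in mm; the calibration is good to about 2 mm. A picture is of the moment at which its call begins. get_calibration takes no time and is no camera call.
- job.close_job(): hands the job in; it is judged then, once.
Trained networks look in the newest picture that a camera, given by its name, has taken for a name from the list of things; names that differ only in an ending like _2 or _b are one class to them, and where a whole thing is asked for, a point or a joint stands for the part that bears it (a point fixed in the world has none). Each returns a list of dicts, best first, with "conf" (0 to 1); they miss things now and then, are a little off and sometimes report something else, mostly with a low value. They report only what shows in the picture. A call takes as long as a camera call.
- models.boxes_of(label, camera): "box" ([centre column, centre row, width, height] in pixels, round what is visible of it).
- models.masks_of(label, camera): "region" (420x560 bool, what is visible of it) and "box" ([centre column, centre row, width, height] in pixels, round what is visible of it).
The state is a dict: "t": time; "joints": joint angles; "qvel": joint speeds; "joint_torque": joint torques, N m; "tool_pos": TCP position; "tcp_rot": TCP orientation; "ft_force": force on the tool from outside, world axes, zero at the start; "moment": the same for the moment, N m; "gripper_width": opening from 0.0 (shut) to 1.0 (fully open); "grip_force": force on a finger pad.
Only numpy, scipy, OpenCV 4.12 (cv2) and the standard library are available. Lean on these libraries where they do the work, as an engineer would, in place of code of your own. Each camera call takes 0.05 s, during which the arm holds its last target. There are 200 camera calls.

## Working session

There is one attempt and no reset: what is moved stays moved. The work goes in short steps, Python scripts to look and compute and a tool call to move; the robot and the scene stay as the last step left them, time stands still between calls to the robot, and variables do not carry over. Pictures are saved under pics/ and viewed, at most 11 in all, crops included, and the job is handed in when it is done.

Besides the shell and the picture viewer there is one more tool, called after "Request:" in YAML: its name, and indented under it one key for each argument. play_rows: Moves the arm, as the interface text tells. Its arguments: {"type":"object","properties":{"rows":{"type":"array","items":{"type":"array"}},"newtons":{"type":"number"}},"required":["rows"]}

```bash
ls; mkdir -p pics; python3 - <<'E'
from bench import readout, snapshot, get_calibration, models, manip
import cv2, numpy as np
print(readout.observe(), manip.grip_depth)
for c in ("side","top"):
    cv2.imwrite(f"pics/{c}0.png",snapshot(c)); k=get_calibration(c); print(c,k)
    for l in ("tape_roll","loaded_peg","spare_peg","spare_pivot","loaded_pivot","stapler","stamp_a","eraser","washi_roll_1"):
        print(l,[(round(d["conf"],2),np.round(d["box"]).tolist()) for d in models.boxes_of(l,c)[:3]])
E
```

```text
pics
{'t': 0.0, 'joints': array([-1.30645789e+00,  2.07454993e-01,  1.54290604e+00, -3.59220580e-05,
        1.39351500e+00, -1.50510494e-01]), 'qvel': array([-0.00103625,  0.00047036,  0.00058013, -0.00082714, -0.00026445,
       -0.00028519]), 'joint_torque': array([ 6.50668753e-04, -3.70875227e+01, -2.81416762e+01,  6.97630760e-02,
        3.62246926e-02, -1.84534420e-04]), 'tool_pos': array([ 231.51676061, -525.45967926,  204.29368553]), 'tcp_rot': array([[ 9.15174745e-01,  4.03056805e-01, -6.30710014e-04],
       [ 4.03057181e-01, -9.15172165e-01,  2.19482518e-03],
       [ 3.07430975e-04, -2.26286077e-03, -9.99997392e-01]]), 'ft_force': array([ 0.62764409, -0.13142709, -0.01738136]), 'moment': array([0.04727787, 0.01109192, 0.04661914]), 'grip_force': 0.0, 'gripper_width': 0.9988801080142842} -18.8
side {'fx': 447.9448498489525, 'fy': 447.9448498489525, 'cx': 282.30642448835516, 'cy': 213.41398669269302, 'dist': array([-0.00485113,  0.        ,  0.        ,  0.        ,  0.        ]), 'view': array([[-8.53571036e-01, -5.20674458e-01, -1.77368416e-02,
         5.31400324e+02],
 
[... 1260 characters left out ...]
     [-1.92541363e-01,  1.21800323e-02,  9.81213265e-01,
        -1.05025977e+03],
       [ 0.00000000e+00,  0.00000000e+00,  0.00000000e+00,
         1.00000000e+00]])}
tape_roll [(0.81, [272.0, 203.0, 28.0, 26.0]), (0.7, [165.0, 204.0, 50.0, 26.0])]
loaded_peg [(0.74, [269.0, 205.0, 21.0, 48.0])]
spare_peg [(0.96, [166.0, 204.0, 50.0, 28.0])]
spare_pivot [(0.68, [173.0, 192.0, 73.0, 56.0])]
loaded_pivot [(0.75, [248.0, 190.0, 73.0, 74.0]), (0.5, [392.0, 232.0, 67.0, 23.0])]
stapler [(0.76, [392.0, 232.0, 64.0, 22.0]), (0.51, [166.0, 203.0, 53.0, 26.0])]
stamp_a [(0.45, [340.0, 262.0, 15.0, 18.0])]
eraser [(0.47, [220.0, 213.0, 15.0, 17.0])]
washi_roll_1 [(0.68, [170.0, 222.0, 27.0, 20.0])]
```

```bash
python3 - <<'E'
import cv2
a=cv2.imread("pics/side0.png")[150:360,150:400]
b=cv2.imread("pics/top0.png")[140:290,120:440]
cv2.imwrite("pics/a.png",cv2.resize(a,(750,600*630//630),interpolation=cv2.INTER_CUBIC) if 0 else cv2.resize(a,None,fx=2.85,fy=2.85,interpolation=cv2.INTER_CUBIC))
cv2.imwrite("pics/b.png",cv2.resize(b,None,fx=2.5,fy=2.5,interpolation=cv2.INTER_CUBIC))
E
```

```text
(no output)
```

View pics/a.png

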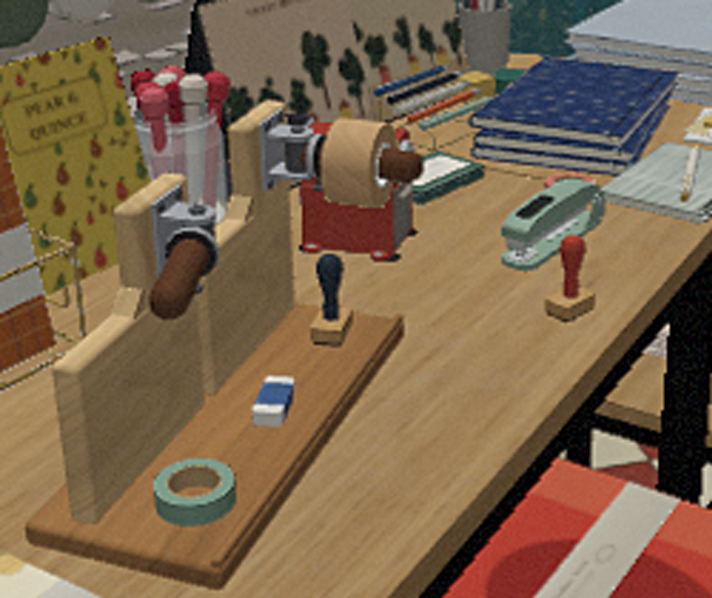

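View pics/b.png

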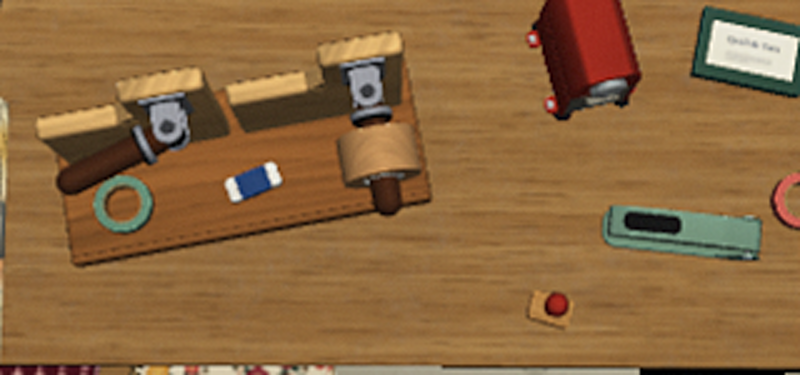

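Side view: the loaded peg with roll sits at about (280,205) px and the spare peg at (215,245), partly open. Top view: roll at (272,203), spare peg from (187,190) to (146,214). I'll zoom in for sub-pixel features.

```bash
python3 - <<'E'
import cv2, numpy as np
s=cv2.imread("pics/side0.png");t=cv2.imread("pics/top0.png")
def tile(im,c0,r0,w=100,h=75,f=4):
    o=cv2.resize(im[r0:r0+h,c0:c0+w],None,fx=f*2,fy=f*2,interpolation=cv2.INTER_LANCZOS4)
    for i in range(0,w,10):
        L=20 if i%50 else 45
        cv2.line(o,(i*8+4,0),(i*8+4,L//2),(0,0,255),1)
        if i%20==0: cv2.putText(o,str(c0+i),(i*8,28),0,.45,(0,0,255),1)
    for i in range(0,h,10):
        cv2.line(o,(0,i*8+4),(10,i*8+4),(0,0,255),1); cv2.putText(o,str(r0+i),(12,i*8+8),0,.45,(0,0,255),1)
    return o
cv2.imwrite("pics/c1.png",tile(t,130,155)); cv2.imwrite("pics/c2.png",tile(t,210,150))
cv2.imwrite("pics/c3.png",tile(s,170,205)); cv2.imwrite("pics/c4.png",tile(s,220,175))
E
```

```text
(no output)
```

View pics/c1.png

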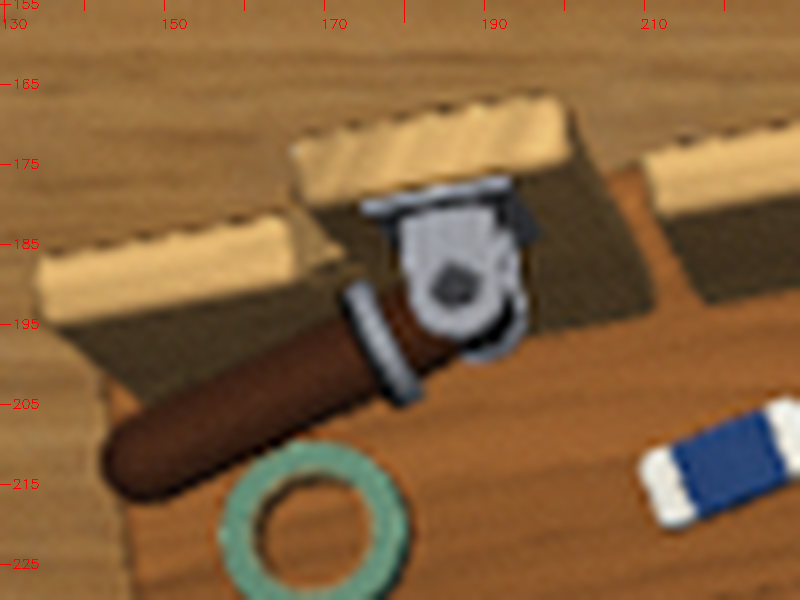

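View pics/c2.png

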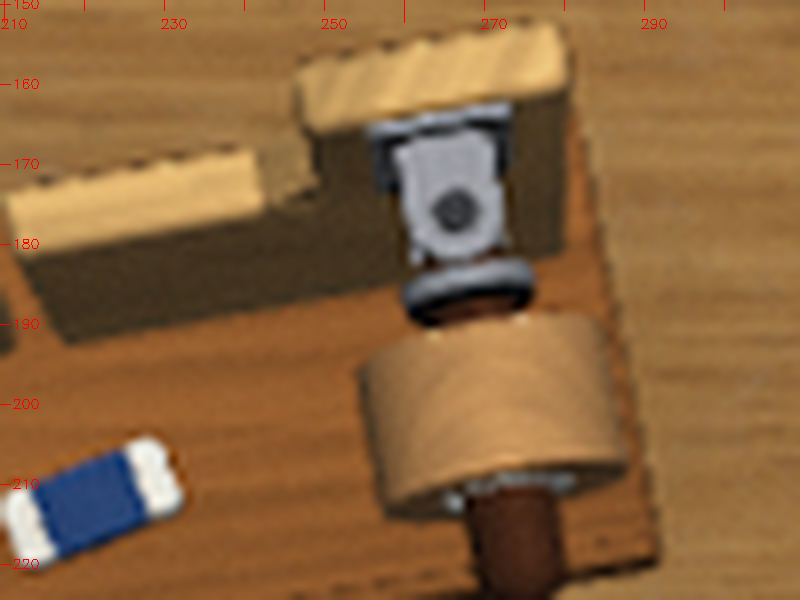

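View pics/c3.png

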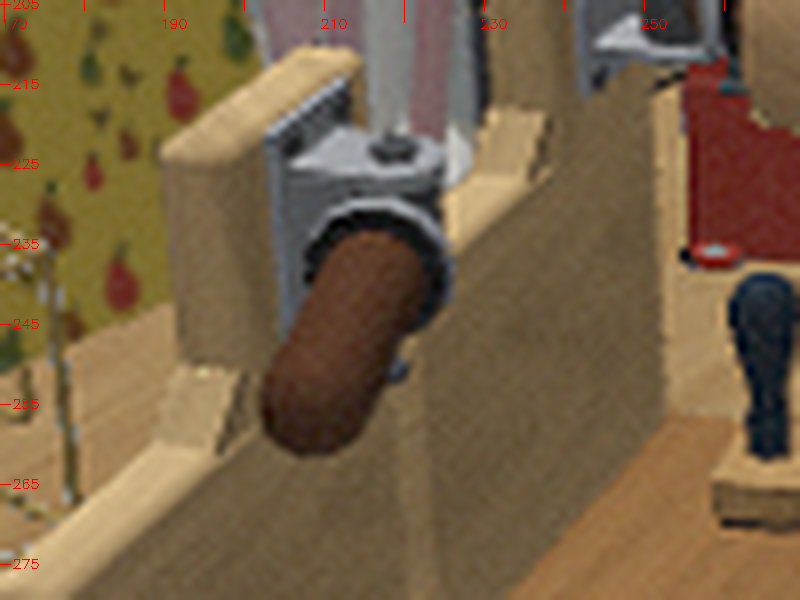

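View pics/c4.png

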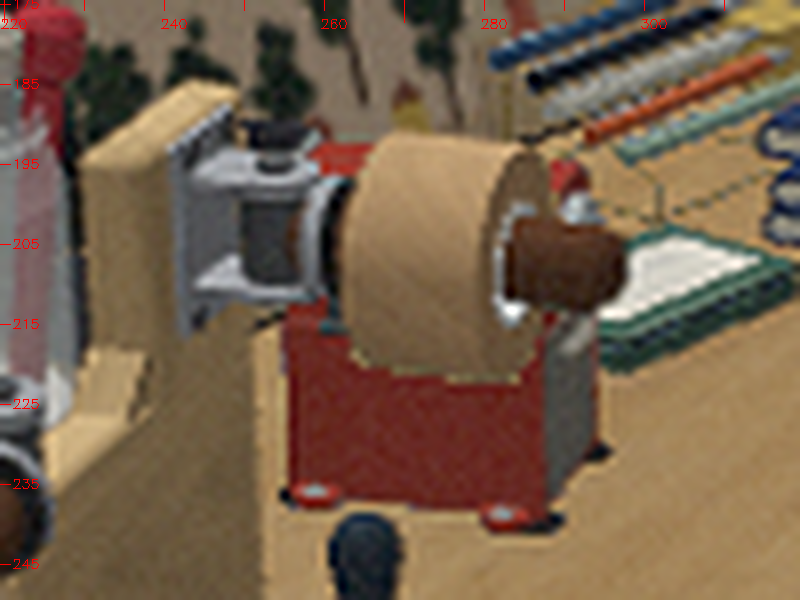

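The crops give pin tops, dowel edges, panel edges and the collar. Pin tops are at (186.4,190.4) and (266.5,175.8) px in the top view; the spare collar face centre is about (176,198). I'll fit one rack model to these features.

```bash
cat > h.py <<'E'
import cv2, numpy as np
from bench import get_calibration
K={c:get_calibration(c) for c in("side","top")}
def proj(c,p):
    k=K[c];M=np.diag([1,-1,-1.])@k["view"][:3]
    q=M[:,:3]@np.asarray(p,float)+M[:,3]
    A=np.array([[k["fx"],0,k["cx"]],[0,k["fy"],k["cy"]],[0,0,1.]])
    return cv2.projectPoints(q.reshape(1,1,3),np.zeros(3),np.zeros(3),A,k["dist"])[0].ravel()
def Rz(a): return np.array([[np.cos(a),-np.sin(a),0],[np.sin(a),np.cos(a),0],[0,0,1]])
def pegdir(yaw,a): return Rz(yaw)@np.array([-np.sin(a),np.cos(a),0])
E
cat > fit.py <<'E'
from h import *
from scipy.optimize import least_squares
O={"c1":("top",130,155),"c2":("top",210,150),"c3":("side",170,205),"c4":("side",220,175)}
def px(t,u,v): c,a,b=O[t]; return np.array([a+u/8-.5,b+v/8-.5])
def dl(t,P,l0,l1):
    q=proj(O[t][0],P);a=px(t,*l0);b=px(t,*l1);n=np.array([-(b-a)[1],(b-a)[0]])/np.linalg.norm(b-a);return n@(q-a)
def res(v,full=False):
    yaw,hz,a1,a2=v[:4];PL,PS=v[4:7],v[7:10];col=v[10]
    R=Rz(yaw);L=lambda P,*o:P+R@np.array(o,float)
    dL,dS=pegdir(yaw,a1),pegdir(yaw,a2); r=[]
    for y in(-10,15):
        r+=[dl("c1",L(PS,22,y,27),(302,205),(570,155)),dl("c2",L(PL,22,y,27),(305,135),(567,90))]
    for y in(45,75):
        r+=[dl("c1",L(PS,22,y,-36),(45,322),(298,282)),dl("c2",L(PL,22,y,-36),(20,253),(265,210))]
    for t,P,uv in(("c1",PS,(455,287)),("c2",PL,(456,210)),("c3",PS,(393,148)),("c4",PL,(278,155))):
        r+=list(proj(O[t][0],L(P,0,0,hz))-px(t,*uv))
    for s in(45,80): r+=[dl("c1",PS+s*dS,(145,463.5),(357.5,370)),dl("c3",PS+s*dS,(330,377.5),(377.5,267.5))]
    for s in(75,88): r+=[dl("c2",PL+s*dL,(513,505),(519,560)),dl("c4",PL+s*dL,(510,252),(588,267))]
    r+=list(.7*(proj("top",PS+93*dS)-px("c1",104,473)))
    r+=list(.7*(proj("top",PL+93*dL)-np.array([275.3,225.5])))
    r+=list(.7*(proj("side",PL+93*dL)-px("c4",625,267)))
    r+=list(proj("top",PS+(20+col)*dS)-px("c1",372,347)); r+=list(proj("side",PS+(20+col)*dS)-px("c3",378,268))
    r.append((PL[2]-PS[2])/2); r.append((a1-1.571)*20)
    return np.array(r)
v0=[.17,15,1.57,.4,560,20,140,530,180,140,8]
s=least_squares(res,v0,loss="soft_l1",x_scale=np.maximum(np.abs(v0),.1))
print(np.round(s.x,3)); print(np.round(res(s.x),1)); 
sd=np.sqrt(np.diag(np.linalg.inv(s.jac.T@s.jac)));print("sd",np.round(sd,2))
d=np.array(s.x[4:7])-s.x[7:10];print("sep local",Rz(s.x[0]).T@d)
yaw=s.x[0];PL=s.x[4:7];dL=pegdir(yaw,s.x[2])
f=lambda t:np.linalg.norm(proj("top",PL+t*dL-[0,0,1.8])-px("c2",494,416))
ts=np.arange(20,80,.5);print("roll t",ts[np.argmin([f(t) for t in ts])],min(f(t) for t in ts))
np.save("fit.npy",s.x)
E
python3 fit.py
```

```text
[1.98000e-01 1.83900e+01 1.56000e+00 2.84000e-01 5.73474e+02 1.79578e+02
 1.60082e+02 5.44995e+02 3.27045e+02 1.60192e+02 3.97500e+00]
[ 0.1 -0.7  0.1 -0.5 -0.4  0.  -0.   0.2 -0.4 -0.6 -0.1 -0.3  0.8 -0.3
  0.6  0.6 -1.6  0.7 -0.8  0.4  0.4 -0.1 -0.1 -0.5 -0.3  0.5  0.   0.2
  1.   0.3  0.  -0.2  0.7  0.5 -0.1 -0.2]
sd [0.02 2.   0.03 0.02 1.05 1.63 1.33 1.01 1.47 1.55 2.3 ]
sep local [-1.08881113e+00 -1.50188448e+02 -1.10141343e-01]
roll t 46.0 0.3541691967041706
```

```bash
python3 - <<'E'
import cv2,numpy as np
s=cv2.imread("pics/side0.png");t=cv2.imread("pics/top0.png")
cv2.imwrite("pics/d.png",np.vstack([cv2.resize(t[:,:400],(560,588))[:300],cv2.resize(s[100:314,:400],(560,300))]))
E
```

```text
(no output)
```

View pics/d.png

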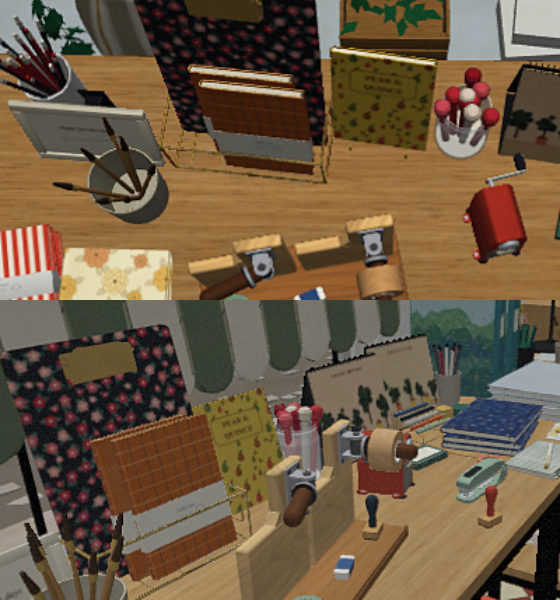

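The nearby obstacles (books, brushes, cup) are well behind the rack, so the gripper has room. Next is a row planner.

```bash
cat > plan.py <<'E'
from h import *
from scipy.spatial.transform import Rotation as Ro
import json
v=np.load("fit.npy");yaw=v[0];P={"L":v[4:7],"S":v[7:10]}
def push(k,a,r,w,z=-12): # tool TCP beside peg, w = offset along n (back side +)
    n=Rz(yaw)@np.array([np.cos(a),np.sin(a),0]); p=P[k]+r*pegdir(yaw,a)+w*n; return [*(p+[0,0,z]),np.degrees(yaw+a)-90]
def loc(k,x,y,z,ty=None): # local coordinates; tool y along -local y
    return [*(P[k]+Rz(yaw)@np.array([x,y,z],float)),np.degrees(yaw)-90 if ty is None else ty]
def mat(ty): # tool down, tool y axis at world angle ty deg
    t=np.radians(ty);y=np.array([np.cos(t),np.sin(t),0]);z=np.array([0,0,-1.]);return np.column_stack([np.cross(y,z),y,z])
def rows(cur,wps,claw,step=30,ang=6.5):
    """cur and waypoints [x,y,z,ty]; tool y angle measured in world"""
    R0=mat(cur[3]);p=np.array(cur,float);out=[]
    for w in wps:
        w=np.array(w,float);n=max(1,int(np.ceil(max(np.linalg.norm((w-p)[:3])/step,abs(w[3]-p[3])/ang))))
        for i in range(1,n+1):
            q=p+(w-p)*i/n; t=R0.T@(q[:3]-np.array(cur[:3]))/1000; r=-(q[3]-cur[3])
            out.append([[0,0,round(r,1)],[round(float(x),4) for x in t],claw])
        p=w
    for i in range(0,len(out),12): pass
    return out
def show(cur,wps,claw,**k):
    o=rows(cur,wps,claw,**k);print(len(o),json.dumps(o).replace(" ",""));print("end",np.round(wps[-1],2).tolist())
E
python3 - <<'E'
from plan import *
a=v[3];cur=[231.717,-526.245,205.447,-66.2]
print(push("S",a,70,29))
e=push("S",a,70,29);hi=e.copy();hi[2]=250
show(cur,[[290,-380,250,-66],[470,150,250,-64],hi],0.0,step=38)
E
```

```text
[np.float64(538.2415010194374), np.float64(402.5132593307704), np.float64(148.19231170535008), np.float64(-62.38293576072665)]
27 [[[0,0,-0.0],[0.0225,-0.0221,-0.0089],0.0],[[0,0,-0.1],[0.0449,-0.0441,-0.0178],0.0],[[0,0,-0.1],[0.0674,-0.0662,-0.0267],0.0],[[0,0,-0.2],[0.0899,-0.0882,-0.0356],0.0],[[0,0,-0.2],[0.1123,-0.1103,-0.0446],0.0],[[0,0,-0.3],[0.1376,-0.1378,-0.0446],0.0],[[0,0,-0.5],[0.1628,-0.1653,-0.0446],0.0],[[0,0,-0.6],[0.1881,-0.1927,-0.0446],0.0],[[0,0,-0.7],[0.2133,-0.2202,-0.0446],0.0],[[0,0,-0.9],[0.2385,-0.2477,-0.0446],0.0],[[0,0,-1.0],[0.2638,-0.2752,-0.0446],0.0],[[0,0,-1.1],[0.289,-0.3027,-0.0446],0.0],[[0,0,-1.3],[0.3142,-0.3302,-0.0446],0.0],[[0,0,-1.4],[0.3395,-0.3577,-0.0446],0.0],[[0,0,-1.5],[0.3647,-0.3851,-0.0446],0.0],[[0,0,-1.7],[0.39,-0.4126,-0.0446],0.0],[[0,0,-1.8],[0.4152,-0.4401,-0.0446],0.0],[[0,0,-1.9],[0.4404,-0.4676,-0.0446],0.0],[[0,0,-2.1],[0.4657,-0.4951,-0.0446],0.0],[[0,0,-2.2],[0.4909,-0.5226,-0.0446],0.0],[[0,0,-2.4],[0.5144,-0.5517,-0.0446],0.0],[[0,0,-2.7],[0.5379,-0.5807,-0.0446],0.0],[[0,0,-2.9],[0.5613,-0.6098,-0.0446],0.0],[[0,0,-3.1],[0.5848,-0.6389,-0.0446],0.0],[[0,0,-3.4],[0.6083,-0.6679,-0.0446],0.0],[[0,0,-3.6],[0.6318,-0.697,-0.0446],0.0],[[0,0,-3.8],[0.6553,-0.7261,-0.0446],0.0]]
end [538.24, 402.51, 250.0, -62.38]
```

Units first: shifts go in shares of 750 mm and turns go in shares of 180 degrees. So -0.32 m is -0.4267, 0.3 m is 0.4.

Request:
play_rows:
  rows:
    - [[0, 0, 0], [0.04, -0.0267, -0.04], 0]
    - [[0, 0, 0], [0.08, -0.0667, -0.06], 0]
    - [[0, 0, 0], [0.4, -0.4267, -0.06], 0]
    - [[0, 0, 0], [0.4, -0.4267, -0.06], 0]
    - [[0, 0, 0], [0.4, -0.4267, -0.06], 0]
    - [[0, 0, 0], [0.4, -0.4267, -0.06], 0]
    - [[0, 0, 0], [0.4, -0.4267, -0.06], 0]
    - [[0, 0, 0], [0.4, -0.4267, -0.06], 0]
    - [[0, 0, 0], [0.4, -0.4267, -0.06], 0]
    - [[0, 0, 0], [0.4, -0.4267, -0.06], 0]
    - [[0, 0, 0], [0.4, -0.4267, -0.06], 0]
    - [[0, 0, 0], [0.4, -0.4267, -0.06], 0]
  newtons: 20

```text
t: 2.0
tool_pos: [378.4, -106.9, 250.8]
tcp_rot: [[0.912, 0.411, 0.002], [0.411, -0.912, 0.002], [0.003, -0.001, -1.0]]
ft_force: [0.1, 0.5, 0.1]
gripper_width: 0.186
grip_force: 0.0
```

To row units: -0.406 m is -0.5413, 0.355 m is 0.4733, -3.8 degrees is -0.0211.

Request:
play_rows:
  rows:
    - [[0, 0, -0.0211], [0.4733, -0.5413, 0], 0]
    - [[0, 0, -0.0211], [0.4733, -0.5413, 0], 0]
    - [[0, 0, -0.0211], [0.4733, -0.5413, 0], 0]
    - [[0, 0, -0.0211], [0.4733, -0.5413, 0], 0]
    - [[0, 0, -0.0211], [0.4733, -0.5413, 0], 0]
    - [[0, 0, -0.0211], [0.4733, -0.5413, 0], 0]
    - [[0, 0, -0.0211], [0.4733, -0.5413, 0], 0]
    - [[0, 0, -0.0211], [0.4733, -0.5413, 0], 0]
    - [[0, 0, -0.0211], [0.4733, -0.5413, 0], 0]
    - [[0, 0, -0.0211], [0.4733, -0.5413, 0], 0]
    - [[0, 0, -0.0211], [0.4733, -0.5413, 0], 0]
    - [[0, 0, -0.0211], [0.4733, -0.5413, 0], 0]

```text
t: 3.0
tool_pos: [527.6, 366.0, 250.2]
tcp_rot: [[0.887, 0.463, 0.0], [0.463, -0.887, -0.0], [-0.0, 0.001, -1.0]]
ft_force: [0.4, 0.3, 1.3]
gripper_width: 0.005
grip_force: 0.0
```

Request:
play_rows:
  rows:
    - [[0, 0, 0], [0, 0, 0], 0]
    - [[0, 0, 0], [0, 0, 0], 0]

```text
t: 3.17
tool_pos: [527.0, 365.6, 248.6]
tcp_rot: [[0.885, 0.465, -0.002], [0.465, -0.885, -0.002], [-0.003, 0.0, -1.0]]
ft_force: [0.3, 0.1, 0.4]
gripper_width: 0.007
grip_force: 0.0
```

```bash
cat > now.py <<'E'
from plan import *
from bench import readout
def state():
    o=readout.observe();R=o["tcp_rot"];c=[*o["tool_pos"],np.degrees(np.arctan2(R[1,1],R[0,1]))];print("now",np.round(c,1),"F loc",np.round(Rz(yaw).T@o["ft_force"],1),"t",o["t"]);return c
E
python3 - <<'E'
from now import *
c=state();e=push("S",v[3],70,29);hi=e.copy();hi[2]=250
show(c,[hi,e],0.0,step=40)
E
```

```text
now [527.  365.6 248.6 -62.3] F loc [0.3 0.1 0.4] t 3.1667
4 [[[0,0,0.1],[0.0271,-0.0275,-0.0014],0.0],[[0,0,0.1],[0.0271,-0.0275,0.0325],0.0],[[0,0,0.1],[0.0271,-0.0275,0.0665],0.0],[[0,0,0.1],[0.0271,-0.0275,0.1004],0.0]]
end [538.24, 402.51, 148.19, -62.38]
```

To row units: 0.098 m is 0.1307, -0.0275 m is -0.0367.

Request:
play_rows:
  rows:
    - [[0, 0, 0], [0.036, -0.0367, 0], 0]
    - [[0, 0, 0], [0.036, -0.0367, 0.044], 0]
    - [[0, 0, 0], [0.036, -0.0367, 0.088], 0]
    - [[0, 0, 0], [0.036, -0.0367, 0.1307], 0]
    - [[0, 0, 0], [0.036, -0.0367, 0.1307], 0]

```text
t: 3.58
tool_pos: [533.5, 396.8, 144.4]
tcp_rot: [[0.887, 0.461, -0.013], [0.461, -0.887, -0.008], [-0.015, 0.001, -1.0]]
ft_force: [-1.7, -0.4, -2.1]
gripper_width: 0.005
grip_force: 0.0
```

Request:
play_rows:
  rows:
    - [[0, 0, 0], [-0.004, 0, 0], 0]
    - [[0, 0, 0], [-0.008, 0, 0], 0]
    - [[0, 0, 0], [-0.012, 0, 0], 0]
    - [[0, 0, 0], [-0.016, 0, 0], 0]
    - [[0, 0, 0], [-0.016, 0, 0], 0]

```text
t: 4.0
tool_pos: [530.0, 396.8, 156.1]
tcp_rot: [[0.887, 0.463, 0.008], [0.463, -0.887, 0.004], [0.009, 0.0, -1.0]]
ft_force: [4.3, 2.0, 1.7]
gripper_width: 0.005
grip_force: 2.1
```

```bash
python3 - <<'E'
from now import *
c=state()
from bench import snapshot;t=snapshot("top");cv2.imwrite("pics/e.png",cv2.resize(t[150:250,100:220],None,fx=5,fy=5,interpolation=cv2.INTER_CUBIC))
E
```

```text
now [530.  396.8 156.1 -62.4] F loc [4.6 1.1 1.7] t 4.0
```

Request:
play_rows:
  rows:
    - [[0, 0, 0], [0, 0, 0], 0]
    - [[0, 0, 0], [0, 0, 0], 0]

```text
t: 4.22
tool_pos: [529.7, 397.1, 155.3]
tcp_rot: [[0.886, 0.463, 0.006], [0.463, -0.886, 0.003], [0.007, 0.0, -1.0]]
ft_force: [6.2, 1.6, 3.4]
gripper_width: 0.004
grip_force: 2.6
```

```bash
python3 - <<'E'
from now import *
c=state()
d=np.array(c[:3])-P["S"]; dl_=Rz(yaw).T@d;print("local",dl_,"contact angle guess for w=19:")
from scipy.optimize import brentq
for w in(19,21):
    r=np.sqrt(dl_[0]**2+dl_[1]**2-w*w); th=np.arctan2(-dl_[0],dl_[1]); print(w,r,th+np.arctan2(w,r))
E
```

```text
now [529.7 397.1 155.3 -62.4] F loc [6.4 0.4 3.4] t 4.2167
local [-1.21784504 71.64881712 -4.90976003] contact angle guess for w=19:
19 69.09440021692672 0.2853490763565014
21 68.51303628753321 0.3144152262968369
```

Request:
play_rows:
  rows:
    - [[0, 0, 0], [0.0027, 0, 0], 0]
    - [[0, 0, 0], [0.008, 0, 0], 0]
    - [[0, 0, 0], [0.008, 0, 0], 0]
    - [[0, 0, 0], [0.008, 0, 0], 0]

```text
t: 4.55
tool_pos: [531.3, 398.2, 150.9]
tcp_rot: [[0.886, 0.463, -0.004], [0.463, -0.886, -0.002], [-0.004, -0.0, -1.0]]
ft_force: [0.8, -0.3, 0.3]
gripper_width: 0.006
grip_force: 0.0
```

```bash
python3 - <<'E'
from now import *
c=state()
show(c,[push("S",a,70,15,-14) for a in np.arange(.30,1.42,.1)],0.0,step=40,ang=7)
E
```

```text
now [531.3 398.2 150.9 -62.4] F loc [ 0.7 -0.4  0.3] t 4.55
12 [[[0,0,-1.0],[-0.0069,-0.0008,0.0047],0.0],[[0,0,-6.7],[-0.014,-0.0018,0.0047],0.0],[[0,0,-12.4],[-0.0212,-0.0022,0.0047],0.0],[[0,0,-18.1],[-0.0283,-0.0018,0.0047],0.0],[[0,0,-23.9],[-0.0354,-0.0007,0.0047],0.0],[[0,0,-29.6],[-0.0423,0.0012,0.0047],0.0],[[0,0,-35.3],[-0.049,0.0036,0.0047],0.0],[[0,0,-41.1],[-0.0555,0.0068,0.0047],0.0],[[0,0,-46.8],[-0.0615,0.0106,0.0047],0.0],[[0,0,-52.5],[-0.0672,0.0149,0.0047],0.0],[[0,0,-58.3],[-0.0724,0.0198,0.0047],0.0],[[0,0,-64.0],[-0.0771,0.0252,0.0047],0.0]]
end [474.61, 340.13, 146.19, 1.56]
```

To row units: -0.077 m is -0.1027, -0.0615 m is -0.082, -58.3 degrees is -0.3239.

Request:
play_rows:
  rows:
    - [[0, 0, -0.0056], [-0.0093, -0.0013, 0.0067], 0]
    - [[0, 0, -0.0372], [-0.0187, -0.0027, 0.0067], 0]
    - [[0, 0, -0.0689], [-0.028, -0.0027, 0.0067], 0]
    - [[0, 0, -0.1006], [-0.0373, -0.0027, 0.0067], 0]
    - [[0, 0, -0.1328], [-0.0467, -0.0013, 0.0067], 0]
    - [[0, 0, -0.1644], [-0.056, 0.0013, 0.0067], 0]
    - [[0, 0, -0.1961], [-0.0653, 0.0047, 0.0067], 0]
    - [[0, 0, -0.2278], [-0.074, 0.0093, 0.0067], 0]
    - [[0, 0, -0.26], [-0.082, 0.014, 0.0067], 0]
    - [[0, 0, -0.2917], [-0.0893, 0.02, 0.0067], 0]
    - [[0, 0, -0.3239], [-0.0967, 0.0267, 0.0067], 0]
    - [[0, 0, -0.3556], [-0.1027, 0.0333, 0.0067], 0]

```text
t: 5.55
tool_pos: [474.4, 342.9, 147.2]
tcp_rot: [[-0.034, 0.999, -0.001], [0.999, 0.034, 0.004], [0.004, -0.001, -1.0]]
ft_force: [-0.3, 6.3, -0.2]
gripper_width: 0.008
grip_force: 3.0
```

Request:
play_rows:
  rows:
    - [[0, 0, 0], [0, 0, 0], 0]
    - [[0, 0, 0], [0, 0, 0], 0]

```text
t: 5.72
tool_pos: [474.4, 341.7, 147.1]
tcp_rot: [[-0.026, 1.0, -0.003], [1.0, 0.026, 0.001], [0.001, -0.002, -1.0]]
ft_force: [-2.1, 3.7, 1.8]
gripper_width: 0.001
grip_force: 2.0
```

```bash
cat >> now.py <<'E'
def ang(c,k,ws=(19,),sg=1):
    d=Rz(yaw).T@(np.array(c[:3])-P[k]);print("local",np.round(d,1))
    for w in ws:
        r=np.sqrt(d[0]**2+d[1]**2-w*w);print(w,"r",round(r,1),"angle",round(np.arctan2(-d[0],d[1])+sg*np.arctan2(w,r),3))
E
python3 - <<'E'
from now import *
c=state();ang(c,"S")
show(c,[push("S",a,70,15,-14) for a in np.arange(1.5,1.62,.03)],0.0,step=40,ang=7)
E
```

```text
now [474.4 341.7 147.1   1.5] F loc [-1.4  4.   1.8] t 5.7167
local [-66.4  28.2 -13.1]
19 r 69.6 angle 1.435
5 [[[0,0,-5.8],[-0.0086,-0.0009,0.0009],0.0],[[0,0,-7.5],[-0.0107,-0.0011,0.0009],0.0],[[0,0,-9.2],[-0.0129,-0.0013,0.0009],0.0],[[0,0,-11.0],[-0.015,-0.0013,0.0009],0.0],[[0,0,-12.7],[-0.0172,-0.0014,0.0009],0.0]]
end [473.45, 324.46, 146.19, 14.16]
```

To row units: -0.0095 m is -0.0127, -0.007 m is -0.0093, -7.8 degrees is -0.0433.

Request:
play_rows:
  rows:
    - [[0, 0, -0.0222], [-0.0053, -0.0007, 0], 0]
    - [[0, 0, -0.0433], [-0.0093, -0.0013, 0], 0]
    - [[0, 0, -0.0528], [-0.0127, -0.0013, 0], 0]
    - [[0, 0, -0.0528], [-0.0127, -0.0013, 0], 0]
    - [[0, 0, -0.0528], [-0.0127, -0.0013, 0], 0]

```text
t: 6.13
tool_pos: [473.0, 332.7, 146.9]
tcp_rot: [[-0.19, 0.982, -0.004], [0.982, 0.19, 0.002], [0.003, -0.004, -1.0]]
ft_force: [-3.5, 4.4, 1.8]
gripper_width: 0.005
grip_force: 2.8
```

```bash
python3 - <<'E'
from now import *
c=state();ang(c,"S")
E
```

```text
now [473.  332.7 146.9  11. ] F loc [-2.6  5.   1.8] t 6.1333
local [-69.5  19.7 -13.2]
19 r 69.7 angle 1.56
```

To row units: -0.002 m is -0.0027.

Request:
play_rows:
  rows:
    - [[0, 0, 0], [-0.0027, 0, 0], 0]
    - [[0, 0, 0], [-0.0027, 0, 0], 0]
    - [[0, 0, 0], [-0.0027, 0, 0], 0]

```text
t: 6.38
tool_pos: [473.0, 332.6, 147.0]
tcp_rot: [[-0.191, 0.982, -0.005], [0.982, 0.191, 0.006], [0.006, -0.004, -1.0]]
ft_force: [-4.8, 8.6, 0.9]
gripper_width: 0.003
grip_force: 5.1
```

To row units: -0.002 m is -0.0027.

Request:
play_rows:
  rows:
    - [[0, 0, 0], [-0.0027, 0, 0], 0]
    - [[0, 0, 0], [-0.0027, 0, 0], 0]
    - [[0, 0, 0], [-0.0027, 0, 0], 0]

```text
t: 6.63
tool_pos: [473.0, 332.6, 147.1]
tcp_rot: [[-0.191, 0.982, -0.005], [0.982, 0.191, 0.009], [0.01, -0.003, -1.0]]
ft_force: [-5.4, 13.5, 0.9]
gripper_width: 0.007
grip_force: 7.3
```

To row units: -0.15 m is -0.2, -0.12 m is -0.16, 54 degrees is 0.3.

Request:
play_rows:
  rows:
    - [[0, 0, 0], [0.0133, 0, 0], 0]
    - [[0, 0, 0], [0.04, 0, -0.0133], 0]
    - [[0, 0, 0], [0.0533, 0, -0.06], 0]
    - [[0, 0, 0.0333], [0.0533, 0, -0.1133], 0.094]
    - [[0, 0, 0.0722], [0.04, 0, -0.1333], 0.094]
    - [[0, 0, 0.1111], [0, 0, -0.1333], 0.094]
    - [[0, 0, 0.15], [-0.04, 0, -0.1333], 0.094]
    - [[0, 0, 0.1889], [-0.08, 0, -0.1333], 0.094]
    - [[0, 0, 0.2278], [-0.12, 0, -0.1333], 0.094]
    - [[0, 0, 0.2667], [-0.16, 0.0267, -0.1333], 0.094]
    - [[0, 0, 0.3], [-0.2, 0.0267, -0.1333], 0.094]
    - [[0, 0, 0.3], [-0.2, 0.0267, -0.1333], 0.094]

```text
t: 7.63
tool_pos: [525.5, 178.7, 246.6]
tcp_rot: [[0.689, 0.725, -0.001], [0.725, -0.689, -0.005], [-0.004, 0.002, -1.0]]
ft_force: [0.5, 0.0, 0.6]
gripper_width: 0.604
grip_force: 0.0
```

```bash
python3 - <<'E'
from now import *
c=state();g=loc("L",-46,0,-20.8);h=g.copy();h[2]=246;print(g)
show(c,[h],0.094,step=35)
from bench import snapshot
s=snapshot("side");t=snapshot("top");cv2.imwrite("pics/s1.png",s);cv2.imwrite("pics/t1.png",t)
f=lambda im,c0,r0,w,h,k:cv2.resize(im[r0:r0+h,c0:c0+w],None,fx=k,fy=k,interpolation=cv2.INTER_LANCZOS4)
cv2.imwrite("pics/f.png",np.vstack([f(t,150,165,80,75,4) if 0 else f(t,150,165,100,70,8)[:300*2][:, :800]])[:560])
cv2.imwrite("pics/g.png",np.hstack([f(t,155,165,50,75,8),f(s,195,205,50,75,8)]))
E
```

```text
now [525.5 178.7 246.6 -43.5] F loc [ 0.5 -0.1  0.6] t 7.6333
[np.float64(528.3724549094072), np.float64(170.52826369169838), np.float64(139.2821703623198), np.float64(-78.65431667738908)]
6 [[[0,0,5.9],[-0.0007,0.0013,0.0001],0.094],[[0,0,11.7],[-0.0013,0.0026,0.0002],0.094],[[0,0,17.6],[-0.002,0.0038,0.0003],0.094],[[0,0,23.4],[-0.0026,0.0051,0.0004],0.094],[[0,0,29.3],[-0.0033,0.0064,0.0005],0.094],[[0,0,35.1],[-0.004,0.0077,0.0006],0.094]]
end [528.37, 170.53, 246.0, -78.65]
```

View pics/g.png

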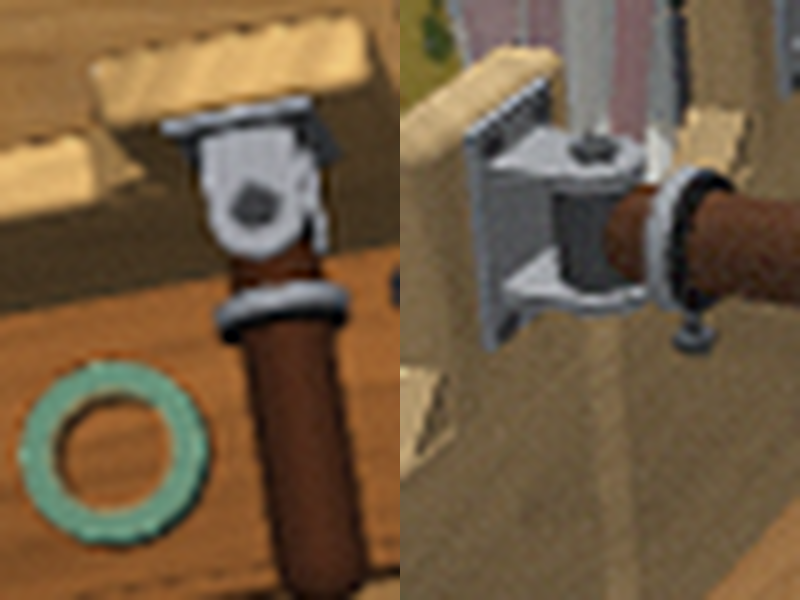

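Both views show the spare peg square to its panel, with the collar face at about (190.5,205) px in the top view. I'll refit with these features and rotate over the roll.

```bash
cp fit.npy fit0.npy; sed -e 's/"c4":("side",220,175)}/"c4":("side",220,175),"g1":("top",155,165),"g2":("side",195,205)}/' -e 's/^    r.append((PL\[2\]/    dO=pegdir(yaw,1.571)\n    for s in(40,75): r+=[dl("g1",PS+s*dO,(291.5,330),(324,583))]\n    for s in(40,48): r+=[dl("g2",PS+s*dO,(310,242),(400,256))]\n    r+=list(proj("top",PS+(20+col)*dO)-px("g1",288,322)); r+=list(proj("side",PS+(20+col)*dO)-px("g2",309,240))\n    d=Rz(yaw).T@(PL-PS); r+=list((d-[0,-150,0])\/1.0)\n&/' fit.py > fit2.py; python3 fit2.py; python3 - <<'E'
from now import *
c=state();g=loc("L",-46,0,-20.8);print(g)
E
```

```text
[1.93000e-01 1.88110e+01 1.56400e+00 2.83000e-01 5.73602e+02 1.79313e+02
 1.59667e+02 5.45034e+02 3.26492e+02 1.59591e+02 4.52200e+00]
[ 0.3 -0.6  0.2 -0.5 -0.5 -0.1 -0.1  0.  -0.1 -0.6  0.  -0.4  1.  -0.3
  0.6  0.6 -1.6  0.8 -0.9  0.4  0.3  0.1 -0.2 -0.3 -0.1  0.3  0.1  0.2
  1.   0.5  0.1 -0.1  0.7  0.8  0.5 -0.  -0.2 -0.3 -0.5 -0.1  0.1  0.1
 -0.2  0.1  0.1  0.  -0.1]
sd [0.01 1.73 0.02 0.02 0.95 1.02 1.01 0.79 0.73 0.9  1.22]
sep local [-1.50769313e-01 -1.49925721e+02  7.55067244e-02]
roll t 46.0 0.260585207709747
now [524.3 182.8 246.7 -43.1] F loc [0.8 0.2 0.8] t 7.7333
[np.float64(528.453503051804), np.float64(170.50299146191276), np.float64(138.86677897689367), np.float64(-78.9578068363342)]
```

To row units: 0.008 m is 0.0107, 0.006 m is 0.008, 35 degrees is 0.1944.

Request:
play_rows:
  rows:
    - [[0, 0, 0.0333], [0, 0.0013, 0], 0.094]
    - [[0, 0, 0.0667], [-0.0013, 0.004, 0], 0.094]
    - [[0, 0, 0.1], [-0.0027, 0.0053, 0], 0.094]
    - [[0, 0, 0.1333], [-0.004, 0.0067, 0], 0.094]
    - [[0, 0, 0.1667], [-0.004, 0.008, 0], 0.094]
    - [[0, 0, 0.1944], [-0.0053, 0.0107, 0], 0.094]
    - [[0, 0, 0.1944], [-0.0053, 0.0107, 0], 0.094]
    - [[0, 0, 0.1944], [-0.0053, 0.0107, 0], 0.094]

```text
t: 8.4
tool_pos: [526.9, 176.8, 247.1]
tcp_rot: [[0.977, 0.213, -0.001], [0.213, -0.977, -0.0], [-0.001, 0.0, -1.0]]
ft_force: [0.1, 0.4, -0.3]
gripper_width: 0.999
grip_force: 0.0
```

To row units: 0.108 m is 0.144, 0.095 m is 0.1267, 1.2 degrees is 0.0067.

Request:
play_rows:
  rows:
    - [[0, 0, 0.0067], [0, 0.0087, 0.0333], 0.094]
    - [[0, 0, 0.0067], [0, 0.0087, 0.0667], 0.094]
    - [[0, 0, 0.0067], [0, 0.0087, 0.1], 0.094]
    - [[0, 0, 0.0067], [0, 0.0087, 0.1267], 0.094]
    - [[0, 0, 0.0067], [0, 0.0087, 0.144], 0.094]
    - [[0, 0, 0.0067], [0, 0.0087, 0.144], 0.094]
    - [[0, 0, 0.0067], [0, 0.0087, 0.144], 0.094]
    - [[0, 0, 0.0067], [0, 0.0087, 0.144], 0.094]

```text
t: 9.07
tool_pos: [529.7, 169.9, 140.6]
tcp_rot: [[0.982, 0.19, 0.002], [0.19, -0.982, 0.0], [0.002, 0.0, -1.0]]
ft_force: [1.1, 0.2, 0.3]
gripper_width: 1.0
grip_force: 0.0
```

```bash
python3 - <<'E'
from now import *
c=state();g=loc("L",-46,0,-20.8);R=mat(c[3]);print("tool-frame delta",R.T@(np.array(g[:3])-c[:3]))
E
```

```text
now [529.7 169.9 140.6 -79.1] F loc [ 1.1 -0.   0.3] t 9.0667
tool-frame delta [-1.08784466 -0.80759008  1.68679422]
```

To row units: 0.0015 m is 0.002, -0.001 m is -0.0013.

Request:
play_rows:
  rows:
    - [[0, 0, 0], [-0.0013, -0.0013, 0.002], 0.07]
    - [[0, 0, 0], [-0.0013, -0.0013, 0.002], 0.066]
    - [[0, 0, 0], [-0.0013, -0.0013, 0.002], 0.05]
    - [[0, 0, 0], [-0.0013, -0.0013, 0.002], 0.05]
    - [[0, 0, 0], [-0.0013, -0.0013, 0.002], 0.05]
    - [[0, 0, 0], [-0.0013, -0.0013, 0.002], 0.05]
    - [[0, 0, 0], [-0.0013, -0.0013, 0.002], 0.05]
    - [[0, 0, 0], [-0.0013, -0.0013, 0.002], 0.05]
  newtons: 28

```text
t: 9.73
tool_pos: [528.0, 170.2, 138.2]
tcp_rot: [[0.982, 0.188, 0.0], [0.188, -0.982, 0.0], [0.0, -0.0, -1.0]]
ft_force: [-0.3, 0.8, 2.2]
gripper_width: 0.638
grip_force: 28.0
```

```bash
python3 - <<'E'
from now import *
c=state();print(readout.observe()["gripper_width"]*94, readout.observe()["grip_force"],Rz(yaw).T@(np.array(c[:3])-P["L"]))
E
```

```text
now [528.  170.2 138.2 -79.1] F loc [-0.1  0.9  2.2] t 9.7333
59.9439155712181 28.000275492668152 [-46.4943406   -0.24911959 -21.43034159]
```

To row units: -0.0025 m is -0.0033, -0.002 m is -0.0027.

Request:
play_rows:
  rows:
    - [[0, 0, 0], [0, 0, -0.0013], 0.05]
    - [[0, 0, 0], [0, 0, -0.0027], 0.05]
    - [[0, 0, 0], [0, 0, -0.0033], 0.05]
    - [[0, 0, 0], [0, 0, -0.0033], 0.05]
    - [[0, 0, 0], [0, 0, -0.0033], 0.05]

```text
t: 10.15
tool_pos: [527.6, 170.2, 140.2]
tcp_rot: [[0.982, 0.189, -0.0], [0.189, -0.982, -0.0], [-0.0, -0.0, -1.0]]
ft_force: [0.2, 0.1, -0.9]
gripper_width: 0.639
grip_force: 28.0
```

To row units: -0.084 m is -0.112, -0.075 m is -0.1.

Request:
play_rows:
  rows:
    - [[0, 0, 0], [-0.008, 0, 0], 0.05]
    - [[0, 0, 0], [-0.02, 0, 0], 0.05]
    - [[0, 0, 0], [-0.036, 0, 0], 0.05]
    - [[0, 0, 0], [-0.052, 0, 0], 0.05]
    - [[0, 0, 0], [-0.068, 0, 0], 0.05]
    - [[0, 0, 0], [-0.084, 0, 0], 0.05]
    - [[0, 0, 0], [-0.1, 0, 0], 0.05]
    - [[0, 0, 0], [-0.112, 0, 0], 0.05]
    - [[0, 0, 0], [-0.112, 0, 0], 0.05]
    - [[0, 0, 0], [-0.112, 0, 0], 0.05]

```text
t: 10.98
tool_pos: [445.0, 154.3, 140.6]
tcp_rot: [[0.982, 0.189, 0.001], [0.189, -0.982, 0.0], [0.001, -0.0, -1.0]]
ft_force: [1.1, 0.3, -0.8]
gripper_width: 0.638
grip_force: 28.0
```

```bash
python3 - <<'E'
from now import *
c=state();print(Rz(yaw).T@(np.array(c[:3])-P["L"]))
g=loc("S",-131,-.2,-19.4);R=mat(c[3]);print("delta",R.T@(np.array(g[:3])-c[:3]),g,c)
E
```

```text
now [445.  154.3 140.6 -79.1] F loc [ 1.1  0.1 -0.8] t 10.9833
[-1.31038244e+02  1.14260770e-01 -1.90784879e+01]
delta [  -0.26967414 -149.61133707    0.39701879] [np.float64(416.49789633823923), np.float64(301.20542353344104), np.float64(140.1912722525052), np.float64(-78.9578068363342)] [np.float64(444.96773772131274), np.float64(154.32760683964403), np.float64(140.58829104741932), np.float64(-79.1334676654243)]
```

To row units: -0.1496 m is -0.1995, -0.145 m is -0.1933.

Request:
play_rows:
  rows:
    - [[0, 0, 0], [0, -0.0133, 0], 0.05]
    - [[0, 0, 0], [0, -0.04, 0], 0.05]
    - [[0, 0, 0], [0, -0.0667, 0], 0.05]
    - [[0, 0, 0], [0, -0.0933, 0], 0.05]
    - [[0, 0, 0], [0, -0.12, 0], 0.05]
    - [[0, 0, 0], [0, -0.1467, 0], 0.05]
    - [[0, 0, 0], [0, -0.1733, 0], 0.05]
    - [[0, 0, 0], [0, -0.1933, 0], 0.05]
    - [[0, 0, 0], [0, -0.1995, 0], 0.05]
    - [[0, 0, 0], [0, -0.1995, 0], 0.05]
    - [[0, 0, 0], [0, -0.1995, 0], 0.05]
    - [[0, 0, 0], [0, -0.1995, 0], 0.05]

```text
t: 11.98
tool_pos: [417.3, 300.7, 140.3]
tcp_rot: [[0.982, 0.188, -0.0], [0.188, -0.982, -0.0], [-0.0, 0.0, -1.0]]
ft_force: [0.6, -0.6, -1.3]
gripper_width: 0.64
grip_force: 28.0
```

```bash
python3 - <<'E'
from now import *
from bench import snapshot,models
c=state()
g=loc("S",-131,-.2,-19.4);R=mat(c[3]);print("delta",R.T@(np.array(g[:3])-c[:3]))
s=snapshot("side");t=snapshot("top");cv2.imwrite("pics/s2.png",s);cv2.imwrite("pics/t2.png",t)
f=lambda im,c0,r0,w,h,k:cv2.resize(im[r0:r0+h,c0:c0+w],None,fx=k,fy=k,interpolation=cv2.INTER_LANCZOS4)
cv2.imwrite("pics/h.png",np.hstack([f(t,150,185,70,85,5.7),f(s,205,205,70,85,5.7)]))
E
```

```text
now [417.3 300.7 140.3 -79.2] F loc [ 0.5 -0.7 -1.3] t 11.9833
delta [-0.68747714 -0.63341701  0.1084504 ]
```

View pics/h.png

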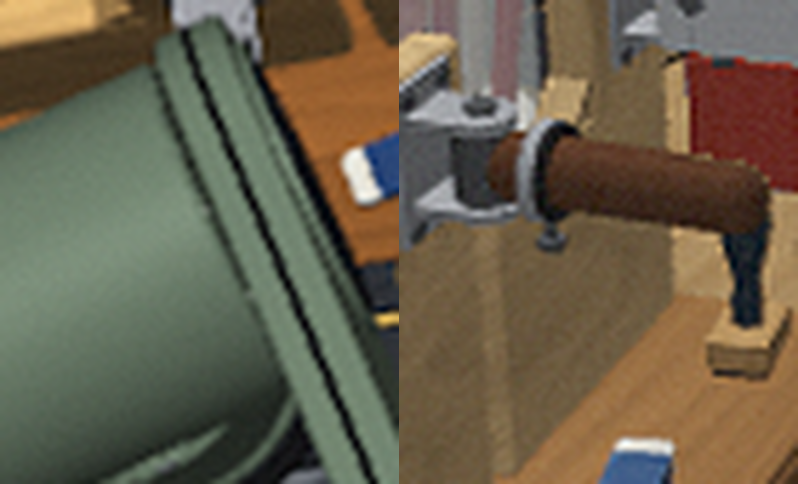

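The top view is blocked by the arm. The side view shows the out peg, tip at about (269,239) px, and I'll check that against the model.

```bash
python3 - <<'E'
from now import *
d=pegdir(yaw,1.571)
for s in (40,85,93): print(s,proj("side",P["S"]+s*d))
print("line at cols: 232.7->235.1, 262.5->239.7; tip 269.3")
E
```

```text
40 [241.46619698 235.7814087 ]
85 [266.0674626  239.34545508]
93 [270.54388931 239.99387524]
line at cols: 232.7->235.1, 262.5->239.7; tip 269.3
```

Request:
play_rows:
  rows:
    - [[0, 0, 0], [0.0093, -0.0008, 0.0007], 0.05]
    - [[0, 0, 0], [0.0187, -0.0008, 0.0007], 0.05]
    - [[0, 0, 0], [0.0267, -0.0008, 0.0007], 0.05]
    - [[0, 0, 0], [0.0333, -0.0008, 0.0007], 0.05]
    - [[0, 0, 0], [0.04, -0.0008, 0.0007], 0.05]
    - [[0, 0, 0], [0.0467, -0.0008, 0.0007], 0.05]
    - [[0, 0, 0], [0.0467, -0.0008, 0.0007], 0.05]

```text
t: 12.67
tool_pos: [452.6, 308.6, 140.0]
tcp_rot: [[0.982, 0.188, 0.001], [0.188, -0.982, 0.0], [0.001, -0.0, -1.0]]
ft_force: [0.1, -0.5, -2.1]
gripper_width: 0.638
grip_force: 28.0
```

```bash
python3 - <<'E'
from now import *
c=state();print(Rz(yaw).T@(np.array(c[:3])-P["S"]))
E
```

```text
now [452.6 308.6 140.  -79.2] F loc [ 0.  -0.5 -2.1] t 12.6667
[-94.17710373   0.14692252 -19.59993543]
```

To row units: 0.036 m is 0.048, 0.033 m is 0.044.

Request:
play_rows:
  rows:
    - [[0, 0, 0], [0.0093, 0, 0], 0.05]
    - [[0, 0, 0], [0.0187, 0, 0], 0.05]
    - [[0, 0, 0], [0.028, 0, 0], 0.05]
    - [[0, 0, 0], [0.0373, 0, 0], 0.05]
    - [[0, 0, 0], [0.044, 0, 0], 0.05]
    - [[0, 0, 0], [0.048, 0, 0], 0.05]
    - [[0, 0, 0], [0.048, 0, 0], 0.05]

```text
t: 13.25
tool_pos: [487.5, 315.3, 139.9]
tcp_rot: [[0.982, 0.188, 0.0], [0.188, -0.982, 0.0], [0.0, -0.0, -1.0]]
ft_force: [-0.1, 0.1, -1.1]
gripper_width: 0.637
grip_force: 28.0
```

```bash
python3 - <<'E'
from now import *
c=state();print(Rz(yaw).T@(np.array(c[:3])-P["S"]))
E
```

```text
now [487.5 315.3 139.9 -79.2] F loc [-0.   0.1 -1.1] t 13.25
[-5.86151838e+01  5.09446696e-02 -1.96934735e+01]
```

Free slide. Now feel for the collar.

To row units: 0.012 m is 0.016, 0.008 m is 0.0107.

Request:
play_rows:
  rows:
    - [[0, 0, 0], [0.0053, 0, 0], 0.05]
    - [[0, 0, 0], [0.0107, 0, 0], 0.05]
    - [[0, 0, 0], [0.016, 0, 0], 0.05]
    - [[0, 0, 0], [0.016, 0, 0], 0.05]

```text
t: 13.58
tool_pos: [499.3, 317.6, 140.1]
tcp_rot: [[0.982, 0.188, 0.001], [0.188, -0.982, 0.0], [0.001, -0.0, -1.0]]
ft_force: [0.5, -1.0, -1.1]
gripper_width: 0.639
grip_force: 28.0
```

To row units: 0.004 m is 0.0053, 0.002 m is 0.0027.

Request:
play_rows:
  rows:
    - [[0, 0, 0], [0.0027, 0, 0], 0.05]
    - [[0, 0, 0], [0.0053, 0, 0], 0.05]
    - [[0, 0, 0], [0.0053, 0, 0], 0.05]

```text
t: 13.83
tool_pos: [501.2, 318.0, 139.6]
tcp_rot: [[0.982, 0.189, -0.003], [0.189, -0.982, -0.001], [-0.003, 0.0, -1.0]]
ft_force: [-3.6, -1.3, 0.3]
gripper_width: 0.637
grip_force: 28.0
```

To row units: 0.003 m is 0.004, 0.0015 m is 0.002.

Request:
play_rows:
  rows:
    - [[0, 0, 0], [0.002, 0, 0], 0.05]
    - [[0, 0, 0], [0.004, 0, 0], 0.05]
    - [[0, 0, 0], [0.004, 0, 0], 0.05]
    - [[0, 0, 0], [0.004, 0, 0], 0.05]

```text
t: 14.17
tool_pos: [501.3, 318.0, 139.2]
tcp_rot: [[0.982, 0.189, -0.009], [0.189, -0.982, -0.003], [-0.009, 0.001, -1.0]]
ft_force: [-10.1, -1.9, 4.4]
gripper_width: 0.639
grip_force: 28.0
```

To row units: 0.0005 m is 0.0007.

Request:
play_rows:
  rows:
    - [[0, 0, 0], [0, 0, 0], 0.05]
    - [[0, 0, 0], [0, 0, 0.0007], 0.062]
    - [[0, 0, 0], [0, 0, 0.0007], 0.07]
    - [[0, 0, 0], [0, 0, 0], 0.094]
    - [[0, 0, 0], [0, 0, 0], 0.094]
    - [[0, 0, 0], [0, 0, 0], 0.094]

```text
t: 14.67
tool_pos: [506.2, 319.0, 140.4]
tcp_rot: [[0.982, 0.188, 0.002], [0.188, -0.982, 0.001], [0.002, -0.0, -1.0]]
ft_force: [-0.1, -0.2, 0.0]
gripper_width: 0.906
grip_force: 0.0
```

To row units: -0.115 m is -0.1533, -0.095 m is -0.1267.

Request:
play_rows:
  rows:
    - [[0, 0, 0], [-0.004, 0, 0], 0.094]
    - [[0, 0, 0], [-0.004, 0, -0.0133], 0.094]
    - [[0, 0, 0], [-0.004, 0, -0.04], 0.094]
    - [[0, 0, 0], [-0.004, 0, -0.08], 0.094]
    - [[0, 0, 0], [-0.004, 0, -0.1267], 0.094]
    - [[0, 0, 0], [-0.004, 0, -0.1533], 0.094]
    - [[0, 0, 0], [-0.004, 0, -0.1533], 0.094]

```text
t: 15.25
tool_pos: [505.8, 319.8, 262.7]
tcp_rot: [[0.982, 0.189, 0.012], [0.189, -0.982, 0.005], [0.013, -0.003, -1.0]]
ft_force: [0.4, -0.9, 0.4]
gripper_width: 1.0
grip_force: 0.0
```

```bash
python3 - <<'E'
from now import *
c=state()
# approach to the loaded peg from -y side: w negative
a=1.571;e=push("L",a,70,-40,-14);h=e.copy();h[2]=250;print(h,e)
R=mat(c[3]);print("delta",R.T@(np.array(h[:3])-c[:3]),"rot",-(h[3]-c[3]))
E
```

```text
now [505.8 319.8 262.7 -79.1] F loc [ 0.2 -0.9  0.4] t 15.25
[np.float64(512.5698303523467), np.float64(126.63433986945272), 250, np.float64(11.053862778718127)] [np.float64(512.5698303523467), np.float64(126.63433986945272), np.float64(145.66677897689368), np.float64(11.053862778718127)]
delta [-29.80478801 191.00561479  12.69239699] rot -90.1805834904888
```

To row units: 0.191 m is 0.2547, 0.17 m is 0.2267, -84 degrees is -0.4667.

Request:
play_rows:
  rows:
    - [[0, 0, -0.0389], [-0.004, 0.0133, 0], 0]
    - [[0, 0, -0.0778], [-0.008, 0.04, 0], 0]
    - [[0, 0, -0.1167], [-0.012, 0.0667, 0], 0]
    - [[0, 0, -0.1556], [-0.016, 0.0933, 0], 0]
    - [[0, 0, -0.1944], [-0.02, 0.12, 0], 0]
    - [[0, 0, -0.2333], [-0.024, 0.1467, 0], 0]
    - [[0, 0, -0.2722], [-0.028, 0.1733, 0], 0]
    - [[0, 0, -0.3111], [-0.032, 0.2, 0], 0]
    - [[0, 0, -0.35], [-0.036, 0.2267, 0], 0]
    - [[0, 0, -0.3889], [-0.04, 0.2547, 0], 0]
    - [[0, 0, -0.4278], [-0.04, 0.2547, 0], 0]
    - [[0, 0, -0.4667], [-0.04, 0.2547, 0], 0]
  newtons: 20

```text
t: 16.25
tool_pos: [508.5, 123.7, 254.2]
tcp_rot: [[-0.089, 0.996, -0.001], [0.996, 0.089, -0.0], [-0.0, -0.001, -1.0]]
ft_force: [0.5, 0.8, 0.2]
gripper_width: 0.186
grip_force: 0.0
```

To row units: -6 degrees is -0.0333.

Request:
play_rows:
  rows:
    - [[0, 0, -0.0333], [0, 0, 0], 0]
    - [[0, 0, -0.0333], [0, 0, 0], 0]
    - [[0, 0, -0.0333], [0, 0, 0], 0]

```text
t: 16.5
tool_pos: [508.6, 124.9, 254.4]
tcp_rot: [[-0.186, 0.983, -0.001], [0.983, 0.186, -0.0], [0.0, -0.001, -1.0]]
ft_force: [0.1, -0.4, -0.9]
gripper_width: 0.004
grip_force: 0.0
```

```bash
python3 - <<'E'
from now import *
from bench import snapshot
c=state()
e=push("L",1.571,70,-40,-14)
R=mat(c[3]);print("delta",R.T@(np.array(e[:3])-c[:3]),"rot",-(e[3]-c[3]))
s=snapshot("side");t=snapshot("top")
f=lambda im,c0,r0,w,h,k:cv2.resize(im[r0:r0+h,c0:c0+w],None,fx=k,fy=k,interpolation=cv2.INTER_LANCZOS4)
cv2.imwrite("pics/i.png",np.hstack([f(t,140,160,70,95,5.7),f(s,195,195,70,95,5.7)]))
E
```

```text
now [508.6 124.9 254.4  10.7] F loc [-0.  -0.4 -0.9] t 16.5
delta [  0.91590813   4.24447144 108.73257946] rot -0.34722109078281527
```

View pics/i.png

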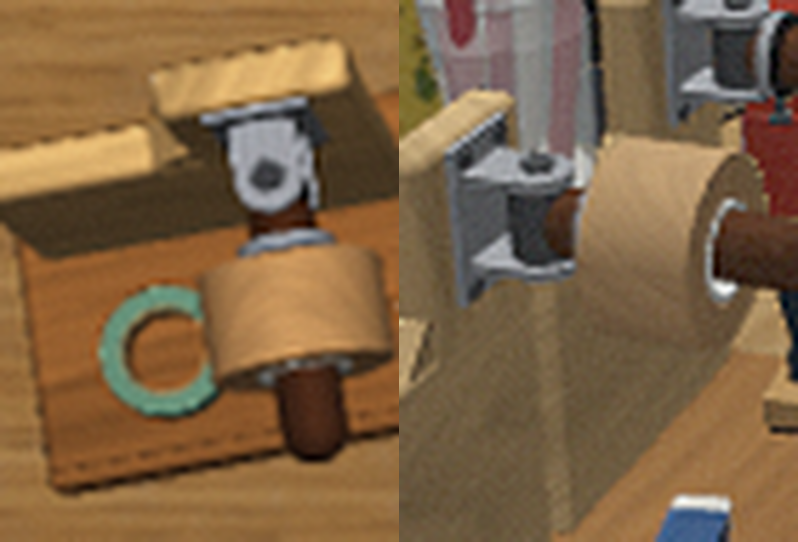

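The roll sits against the collar on the spare peg, which is still fully out. Now to fold the empty peg.

To row units: 0.108 m is 0.144, 0.095 m is 0.1267.

Request:
play_rows:
  rows:
    - [[0, 0, 0], [0, 0.0053, 0.0333], 0]
    - [[0, 0, 0], [0, 0.0053, 0.0667], 0]
    - [[0, 0, 0], [0, 0.0053, 0.1], 0]
    - [[0, 0, 0], [0, 0.0053, 0.1267], 0]
    - [[0, 0, 0], [0, 0.0053, 0.144], 0]
    - [[0, 0, 0], [0.008, 0.0053, 0.144], 0]
    - [[0, 0, 0], [0.016, 0.0053, 0.144], 0]
    - [[0, 0, 0], [0.016, 0.0053, 0.144], 0]

```text
t: 17.27
tool_pos: [511.2, 138.9, 148.0]
tcp_rot: [[-0.189, 0.982, 0.002], [0.982, 0.189, 0.001], [0.0, 0.002, -1.0]]
ft_force: [0.1, 0.9, -0.0]
gripper_width: 0.006
grip_force: 0.0
```

```bash
python3 - <<'E'
from now import *
c=state();ang(c,"L",(19,),-1)
show(c,[push("L",1.571,70,-18,-15)]+[push("L",a,70,-14,-15) for a in np.arange(1.5,.42,-.105)],0.0,step=40,ang=7)
E
```

```text
now [511.2 138.9 148.   10.9] F loc [ 0.2  0.8 -0. ] t 17.2667
local [-69.  -27.7 -11.7]
19 r 71.9 angle 1.694
12 [[[0,0,-0.2],[0.0097,-0.001,0.0033],0.0],[[0,0,3.9],[0.0187,-0.0018,0.0033],0.0],[[0,0,9.9],[0.0262,-0.0024,0.0033],0.0],[[0,0,15.9],[0.0336,-0.0022,0.0033],0.0],[[0,0,22.0],[0.0411,-0.0012,0.0033],0.0],[[0,0,28.0],[0.0483,0.0006,0.0033],0.0],[[0,0,34.0],[0.0554,0.0031,0.0033],0.0],[[0,0,40.0],[0.0622,0.0063,0.0033],0.0],[[0,0,46.0],[0.0685,0.0103,0.0033],0.0],[[0,0,52.0],[0.0745,0.0149,0.0033],0.0],[[0,0,58.1],[0.0799,0.02,0.0033],0.0],[[0,0,64.1],[0.0847,0.0258,0.0033],0.0]]
end [520.44, 226.95, 144.67, -53.17]
```

To row units: 0.0845 m is 0.1127, 0.0745 m is 0.0993, 64 degrees is 0.3556.

Request:
play_rows:
  rows:
    - [[0, 0, 0], [0.0129, -0.0013, 0.004], 0]
    - [[0, 0, 0.0222], [0.0249, -0.0027, 0.004], 0]
    - [[0, 0, 0.0556], [0.0347, -0.0033, 0.004], 0]
    - [[0, 0, 0.0889], [0.0447, -0.0027, 0.004], 0]
    - [[0, 0, 0.1222], [0.0547, -0.0013, 0.004], 0]
    - [[0, 0, 0.1556], [0.0647, 0.0007, 0.004], 0]
    - [[0, 0, 0.1889], [0.074, 0.004, 0.004], 0]
    - [[0, 0, 0.2222], [0.0827, 0.0087, 0.004], 0]
    - [[0, 0, 0.2556], [0.0913, 0.014, 0.004], 0]
    - [[0, 0, 0.2889], [0.0993, 0.02, 0.004], 0]
    - [[0, 0, 0.3222], [0.1067, 0.0267, 0.004], 0]
    - [[0, 0, 0.3556], [0.1127, 0.0347, 0.004], 0]

```text
t: 18.27
tool_pos: [519.2, 225.1, 145.3]
tcp_rot: [[0.803, 0.596, -0.002], [0.596, -0.803, -0.003], [-0.003, 0.001, -1.0]]
ft_force: [-5.5, -3.6, 4.2]
gripper_width: 0.002
grip_force: 3.1
```

```bash
python3 - <<'E'
from now import *
c=state();ang(c,"L",(19,),-1)
show(c,[push("L",a,70,-15,-15) for a in np.arange(.35,-.02,-.07)],0.0,step=40,ang=7)
E
```

```text
now [519.2 225.1 145.3 -53.4] F loc [-6.1 -2.5  4.2] t 18.2667
local [-44.6  55.4 -14.4]
19 r 68.5 angle 0.408
6 [[[0,0,5.5],[0.0082,-0.0019,0.0006],0.0],[[0,0,9.5],[0.0132,-0.0023,0.0006],0.0],[[0,0,13.5],[0.0182,-0.0024,0.0006],0.0],[[0,0,17.5],[0.0232,-0.0021,0.0006],0.0],[[0,0,21.5],[0.0281,-0.0014,0.0006],0.0],[[0,0,25.5],[0.033,-0.0004,0.0006],0.0]]
end [545.47, 245.14, 144.67, -78.96]
```

To row units: 0.0255 m is 0.034, 0.02 m is 0.0267, 21.5 degrees is 0.1194.

Request:
play_rows:
  rows:
    - [[0, 0, 0.0278], [0.0067, -0.0013, 0], 0]
    - [[0, 0, 0.0528], [0.0133, -0.002, 0], 0]
    - [[0, 0, 0.075], [0.02, -0.002, 0], 0]
    - [[0, 0, 0.0972], [0.0267, -0.002, 0], 0]
    - [[0, 0, 0.1194], [0.0313, -0.0013, 0], 0]
    - [[0, 0, 0.1333], [0.034, 0, 0], 0]
    - [[0, 0, 0.1333], [0.034, 0, 0], 0]

```text
t: 18.85
tool_pos: [539.4, 242.1, 144.9]
tcp_rot: [[0.975, 0.222, -0.002], [0.222, -0.975, 0.001], [-0.002, -0.002, -1.0]]
ft_force: [-4.6, 1.4, 2.5]
gripper_width: 0.007
grip_force: 2.3
```

```bash
python3 - <<'E'
from now import *
c=state();ang(c,"L",(19,),-1)
E
```

```text
now [539.4 242.1 144.9 -77.2] F loc [-4.2  2.3  2.5] t 18.85
local [-21.6  68.2 -14.8]
19 r 69.0 angle 0.038
```

To row units: 0.004 m is 0.0053, 0.002 m is 0.0027, 1.5 degrees is 0.0083.

Request:
play_rows:
  rows:
    - [[0, 0, 0.0083], [0.0027, 0, 0], 0]
    - [[0, 0, 0.0083], [0.0053, 0, 0], 0]
    - [[0, 0, 0.0083], [0.0053, 0, 0], 0]
    - [[0, 0, 0.0083], [0.0053, 0, 0], 0]

```text
t: 19.18
tool_pos: [541.3, 242.7, 144.6]
tcp_rot: [[0.98, 0.199, -0.006], [0.199, -0.98, 0.0], [-0.006, -0.002, -1.0]]
ft_force: [-8.7, 0.1, 5.5]
gripper_width: 0.006
grip_force: 4.4
```

To row units: 0.003 m is 0.004, 0.0015 m is 0.002.

Request:
play_rows:
  rows:
    - [[0, 0, 0], [0.002, 0, 0], 0]
    - [[0, 0, 0], [0.004, 0, 0], 0]
    - [[0, 0, 0], [0.004, 0, 0], 0]
    - [[0, 0, 0], [0.004, 0, 0], 0]

```text
t: 19.52
tool_pos: [541.3, 242.8, 144.5]
tcp_rot: [[0.98, 0.199, -0.013], [0.199, -0.98, -0.001], [-0.013, -0.001, -1.0]]
ft_force: [-15.6, -1.6, 9.8]
gripper_width: 0.002
grip_force: 8.0
```

To row units: 0.24 m is 0.32, 0.2 m is 0.2667.

Request:
play_rows:
  rows:
    - [[0, 0, 0], [-0.0053, 0, 0], 0]
    - [[0, 0, 0], [-0.02, 0, 0], 0]
    - [[0, 0, 0], [-0.0533, 0, 0], 0]
    - [[0, 0, 0], [-0.0667, 0.0133, -0.04], 0]
    - [[0, 0, 0], [-0.0667, 0.0667, -0.08], 0]
    - [[0, 0, 0], [-0.0667, 0.1133, -0.1067], 0]
    - [[0, 0, 0], [-0.0667, 0.16, -0.1333], 0]
    - [[0, 0, 0], [-0.0667, 0.2133, -0.1333], 0]
    - [[0, 0, 0], [-0.0667, 0.2667, -0.1333], 0]
    - [[0, 0, 0], [-0.0667, 0.32, -0.1333], 0]
    - [[0, 0, 0], [-0.0667, 0.32, -0.1333], 0]

```text
t: 20.43
tool_pos: [547.9, -9.8, 245.4]
tcp_rot: [[0.982, 0.19, 0.005], [0.19, -0.982, -0.005], [0.004, 0.006, -1.0]]
ft_force: [0.4, 0.9, -0.3]
gripper_width: 0.002
grip_force: 0.0
```

```bash
python3 - <<'E'
from now import *
from bench import snapshot
c=state()
s=snapshot("side");t=snapshot("top")
f=lambda im,c0,r0,w,h,k:cv2.resize(im[r0:r0+h,c0:c0+w],None,fx=k,fy=k,interpolation=cv2.INTER_LANCZOS4)
cv2.imwrite("pics/j.png",np.hstack([f(t,130,145,160,110,2.5),f(s,170,175,160,110,2.5)]))
E
```

```text
now [547.9  -9.8 245.4 -79. ] F loc [ 0.6  0.8 -0.3] t 20.4333
```

View pics/j.png

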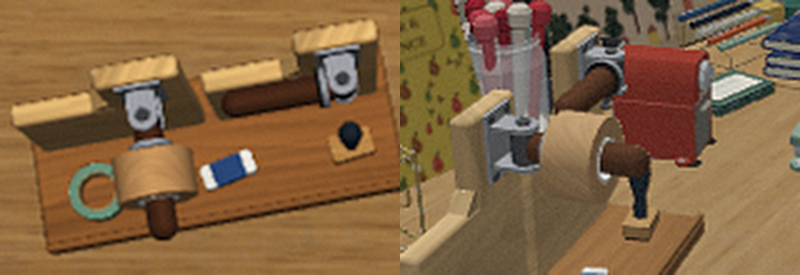

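The roll is seated on the spare peg at about (192,215) px in the top view, the emptied peg is flat along its panel, and the small stock hasn't moved.

```bash
python3 -c "
from bench import job
print(job.close_job())"
```

```text
the job is handed in; nothing more can be done
None
```

The job is handed in after about 20 s of arm time: the roll is pressed home on the spare peg at about 10 N, the emptied peg is folded flat to its stop at about 18 N at most, and the small stock looked unmoved in the last pictures.

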